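# Seat a plate's sealing mat in the lever press

### The job

Seal the deep-well plate in the lever press: with the red catch still locking the lever, slide the tray by its yellow knob fully home under the press head. Then flip the red safety catch right over to the front, and pull the lever down by its yellow grip until the platen has pushed the blue mat fully into the plate. Finish while still holding the lever down by the grip with firm pressure on the mat (do not let go), and leave the other things on the bench where they stand.

Things in the scene. Friction and masses are not known exactly. Their poses are not given: they have to be found in the camera images.
- press: plate press, fixed. Origin on the bench below the platen's centre; 'press x, y, z' (mm) below are in its frame: -x its front (towards the robot), +y its left, z up. White head: x -40..125, y -45..45, z 125..205, on a column at x 70..125; the ram's crosspiece (x -16..4, |y| < 39) tops at 235. Tray bed: to y = 250 on the left, x -65..65, rails 36 high. Lever on its right, catch on its left
- tray (a joint): steel tray with the plate in it; slides in rails along press y only. Value in m: how far out to the left; 0 is fully home against the end stop under the platen, 0.16 the most. Starts at 0.10 to 0.15. Friction about 2 N; stays where left
- tray_knob (a point): middle of the tray's upright yellow knob (vertical cylinder, 22 mm diameter, 40 mm tall, top at press z = 90) at press x = 0, y = 140 + tray, z = 70 mm. Free all round and above; the tray's end wall is 70 mm from its axis
- catch (a joint): red safety catch on the left of the head, hinged about press y. Value in rad: 0 locked (tab upright, its nose against a tooth on the lever's shaft blocks the lever); grows as the tab is flipped forward (press -x) and down; 1.35 the most (tab nearly level, to the front). Friction, about 2 N at the tab, holds it where it is left
- catch_tab (a point): centre of the round bar (12 mm diameter, 26 mm long along press y) topping the catch's red tab, 55 mm from the hinge; locked: press x = -20, y = 60, z = 261 mm. Below it the tab is a blade 7 mm thick in x, 16 mm wide. Behind it (+x) at that y nothing is higher than z = 216 mm
- catch_hinge (a point): on the catch's hinge axis (along press y): press x = -20, y = 60, z = 206 mm
- lever (a joint): lever, hinged about press y. Value in rad: 0 raised (65 degrees above level, leaning forward); grows as the grip goes forward (press -x) and down. Lowers the platen 18 mm per rad: meets the mat near 0.78, mat fully in near 1.0, where it stops hard. A spring lifts it when let go. At the grip: 3 to 5 N to move, about 8 N to push the mat in, 10 to 15 N is firm pressure
- grip: yellow grip at the lever's end: cylinder 25 mm diameter, 100 mm long, along press y (31 mm end collars); origin at its middle, 170 mm from the lever's hinge axis; raised: press x = -42, y = -128, z = 319 mm. The lever's rod is at y = -66. A sleeve free to spin on its spindle; free to pinch from above across press x
- lever_hinge (a point): point on the lever's hinge axis (along press y) level in y with the grip's middle: press x = 30, y = -128, z = 165 mm
- platen: steel pressing plate under the head, 86 x 128 x 12 mm, driven by the lever; origin in the middle of its underside, press z = 92 mm when raised
- mat: blue plug mat, 80 x 122 mm, lying on the off-white deep-well plate (86 x 128 x 41 mm, underside at press z = 30, held in the tray); origin in its middle, 7 mm below its top face, at press x = 0, y = tray, z = 71 mm while it stands proud; fully pushed in 67 mm (4 mm lower). Goes in under about 25 N from the platen and stays in
- bottle: bystander, loose: amber bottle with white cap and label, 60 mm diameter, 115 mm tall, upright; origin in the middle of its underside
- jar: bystander, loose: pale jar with blue cap, 56 mm diameter, 62 mm tall, upright; origin in the middle of its underside
- tip_box: bystander, loose: pipette tip box, clear with red top, 82 x 122 x 61 mm; origin in the middle of its underside
- tube_rack: bystander, loose: green rack of capped tubes, 70 x 170 x 56 mm; origin in the middle of its underside
- spare_plate: bystander, loose: uncovered off-white deep-well plate, 86 x 128 x 41 mm; origin in the middle of its underside
- marker: bystander, loose: white and blue marker pen lying flat, 135 x 15 x 15 mm; white end at -x, blue cap at +x; origin in the middle of its underside

How it is judged:
On the way, in this order (a step that is already met when the one before it is completed fails the run):
1. the tray is fully home (within 4 mm) while the catch is still on (value of joint tray below 0.004 m and value of joint catch below 0.3 rad and value of joint lever below 0.15 rad), for 0.2 s.
2. the catch is flipped over to the front (more than 0.9 rad) with the lever still raised and the tray home (value of joint catch above 0.9 rad and value of joint lever below 0.3 rad and value of joint tray below 0.004 m), for 0.2 s.
3. the lever is down and the mat is in its seat (at least 3 of its 4 mm) (value of joint lever above 0.9 rad and z of mat in the frame of press below 0.068 m), for 0.2 s.
At the end, for the whole second after the job is handed in: Tray home within 4 mm; catch above 0.9 rad; lever above 0.9 rad and still (0.05 rad/s); mat in by at least 3 of its 4 mm; platen on the mat with over 15 N; fingers on the grip with over 2 N; bystanders within 25 mm of where they stood (all of step 3 and value of joint tray below 0.004 m and value of joint catch above 0.9 rad and contact force between platen and mat above 15 N and contact force between the fingers and grip above 2 N and velocity of joint lever between -0.05 and 0.05 rad/s and not (distance of any of bottle, jar, tip_box, tube_rack, spare_plate, marker from where it was at the start of the episode above 0.025 m or angle between any of bottle, jar, tip_box, tube_rack, spare_plate, marker's own z axis and vertical above 0.35 rad)); the arm keeps its last pose, push and grip.
It fails at once if a bystander is pushed more than 25 mm or tipped (distance of any of bottle, jar, tip_box, tube_rack, spare_plate, marker from where it was at the start of the episode above 0.025 m or angle between any of bottle, jar, tip_box, tube_rack, spare_plate, marker's own z axis and vertical above 0.35 rad).
It also fails if it takes over 69 s, if anything falls off the work surface, if the arm or the gripper's body presses on something with over 40 N, if the wrist force passes 120 N, or if a joint passes its speed limit or range.

### The arm

A 6-joint arm with a two-finger parallel gripper is mounted at the origin on the work surface. World frame = base frame: x ahead of the robot, y to its left, z up, the work surface at z = 0. Lengths are in m, angles in rad, forces in N, time in s.
With the tool pointing down it reaches from about 0.425 to 0.925 m from the base axis. Payload 12.5 kg.
Tool frame: the origin (TCP) lies midway between the tips of the shut fingers; the grasp point (between the pads) lies ctrl.pinch_z behind it (ctrl.pinch_z is the distance from the TCP to the grasp point, in m); z points along the fingers, y is the line along which they close (so a half turn about z gives the same grasp; the last joint's range is limited). The gripper opens to 85 mm and grips with 20 to 120 N. Pads are 22 mm wide; open, the fingers measure 114 mm over their backs; the gripper's body (76 mm by 85 mm) begins 54 mm behind the grasp point. The pads swing forward as they close: fully open they stand 13 mm farther back than shut.
Start: joints at [-1.307, 0.491, 1.559, -0, 1.092, -0.106], TCP at [0.226, -0.583, 0.231] pointing down, gripper open.
Joint ranges: [-3.1, 3.1], [-0.84, 2.19], [0.05, 2.79], [-1.13, 4.28], [0.06, 2.93], [-2.69, 2.69]. Speed limits (rad/s): [2.22, 2.22, 2.79, 3.14, 3.14, 3.14].

### API

Orientations are given as [roll, pitch, yaw] about the fixed x, y, z axes, in that order (R = Rz(yaw) Ry(pitch) Rx(roll)).
In Python, from bench import sensors, imaging, ctrl, models gives the robot as it stands.
- The arm moves only by the tool apply_moves, never from a script. Its argument "targets" is a list of rows, each a list of 7 numbers: the shift along the tool's x, y, z scaled (see below), then the turn, a rotation vector about the tool's x, y, z scaled (see below), then the closure, from -1 (fully open) to 1 (shut). In form: [[dx, dy, dz, ax, ay, az, jaw], ...]. A call has 1 to 5 rows; each row is the pose to reach, as a shift and turn from the pose commanded when the call began, along the tool's axes at that moment, turning the shorter way round; what a row does not reach only later rows make up. The controller multiplies each number of a shift by 300 mm and each number of a turn by 2 pi rad. A row lasts 1/10 s, in which the tool goes at most 50 mm and 8.59 degrees, less where a joint would pass 70% of its speed; a pose out of reach is approached as far as the arm can. A call with a number of a shift or a turn outside -1 to 1 is refused whole. A call with a gripper value outside its range is refused whole. The fingers move at their own pace and stop on an object; "squeeze" is the grip in N (left out, the last holds). Time passes only in rows, so rows that repeat a pose let the fingers close. It gives the time, the measured TCP pose, the force, the opening and the grip force at its end, in the units of the state.
- sensors.get_state(): the state, without advancing time (a new reading comes with each control period).
- imaging.camera(name): name is "scene" or "side" or "wrist"; returns a dict with "frame" (384x512x3 uint8, blue, green, red), "depth" (384x512 float32, m along the optical axis (not along the pixel's ray), 0 where there is no reading), "fov_y" (degrees; the focal length in pixels is half the picture's height over the tangent of half this angle, whatever the lens; pixels are square), "cx", "cy" (the principal point, pixels), "rvec" (rotation vector, rad) and "tvec" (3), from world to camera coordinates, as OpenCV has them. Camera axes: x right, y down, z forward; pixel columns grow to the right and rows downward; lengths in m; the calibration is good to about 2 mm. A picture is of the moment at which its call begins.
- ctrl.finish_job(): hands the job in; it is judged then, once.
Trained networks look in the newest picture that a camera, given by its name, has taken for a name from the list of things; names that differ only in an ending like _2 or _b are one class to them, and where a whole thing is asked for, a point or a joint stands for the part that bears it (a point fixed in the world has none). Each returns a list of dicts, best first, with "p" (0 to 1); they miss things now and then, are a little off and sometimes report something else, mostly with a low value. They report only what shows in the picture. A call takes as long as a camera call.
- models.look_for(query, camera): "extent" ([left, top, right, bottom] in pixels, round what is visible of it).
- models.tip_of(query, camera): "at" ([row, column] in pixels: a listed point, or the origin of a listed thing).
The state is a dict: "time": time; "q": joint angles; "joint_vel": joint speeds; "joint_efforts": joint torques, N m; "tool_pos": TCP position; "eef_rot": TCP orientation; "contact_force": force on the tool from outside, world axes, zero at the start; "moment": the same for the moment, N m; "width": opening from 0.0 (shut) to 1.0 (fully open); "grasp_force": force on a finger pad.
Only numpy, scipy, OpenCV 4.12 (cv2) and the standard library are available. Lean on these libraries where they do the work, as an engineer would, in place of code of your own. Each camera call takes 0.05 s, during which the arm holds its last target. There are 200 camera calls.

## Working session

There is one attempt and no reset: what is moved stays moved. The work goes in short steps, Python scripts to look and compute and a tool call to move; the robot and the scene stay as the last step left them, time stands still between calls to the robot, and variables do not carry over. Pictures are saved under pics/ and viewed, at most 10 in all, crops included, and the job is handed in when it is done.

Besides the shell and the picture viewer there is one more tool, called after "Request:" as name(argument=value, ...) on one line, values as JSON. apply_moves: Moves the arm, as the interface text tells. Its arguments: {"type":"object","properties":{"targets":{"type":"array","items":{"type":"array","items":{"type":"number","minimum":-1,"maximum":1}}},"squeeze":{"type":"number"}},"required":["targets"]}

```bash
mkdir -p pics
cat > h.py <<'E'
import numpy as np, cv2
from scipy.spatial.transform import Rotation as R
from bench import sensors, imaging, ctrl, models
def cam(n):
    c=imaging.camera(n); h=c["frame"].shape[0]
    c["f"]=h/2/np.tan(np.radians(c["fov_y"])/2); c["R"]=R.from_rotvec(np.ravel(c["rvec"])).as_matrix(); c["t"]=np.ravel(c["tvec"]); return c
def ray(c,r,q):
    d=c["R"].T@np.array([(q-c["cx"])/c["f"],(r-c["cy"])/c["f"],1]); return -c["R"].T@c["t"],d
def pt(c,r,q):
    z=np.median([v for v in c["depth"][int(r)-1:int(r)+2,int(q)-1:int(q)+2].ravel() if v>0] or [np.nan]); o,d=ray(c,r,q); return o+d*z
def proj(c,p):
    x=c["R"]@np.array(p)+c["t"]; return c["f"]*x[1]/x[2]+c["cy"],c["f"]*x[0]/x[2]+c["cx"]
def onz(c,r,q,z):
    o,d=ray(c,r,q); return o+d*(z-o[2])/d[2]
E
python3 - <<'E'
from h import *
np.set_printoptions(precision=4,suppress=True)
print(sensors.get_state(), ctrl.pinch_z)
ims=[]
for n in ["scene","side"]:
    c=cam(n); ims.append(c["frame"]); print(n,"pos",-c["R"].T@c["t"])
    for k in ["press","tray_knob","catch_tab","catch_hinge","grip","lever_hinge","platen","mat","bottle","jar","tip_box","tube_rack","spare_plate","marker"]:
        try:
            for d in models.tip_of(k,n)[:2]: print(k,round(d["p"],2),np.round(d["at"]),pt(c,*d["at"]))
        except Exception as e: print(k,e)
    cv2.imwrite(f"pics/{n}0.png",c["frame"])
E
```

```text
{'time': 0.0, 'q': array([-1.3066,  0.4916,  1.5595,  0.    ,  1.0917, -0.1056]), 'joint_vel': array([ 0.0004, -0.0006,  0.0022, -0.0008,  0.0001,  0.0009]), 'joint_efforts': array([  0.0029, -61.8444, -26.159 ,  -0.0001,   0.004 ,  -0.    ]), 'tool_pos': array([ 0.2259, -0.5825,  0.2307]), 'eef_rot': array([-3.1404, -0.0001,  0.3698]), 'contact_force': array([-0.1782, -0.1592, -1.11  ]), 'moment': array([-0.0107,  0.0185, -0.0077]), 'grasp_force': 0.0, 'width': 0.9993148912985399} 0.0187
scene pos [ 1.1372 -0.2625  1.1526]
press 0.96 [244. 252.] [ 0.6776 -0.1523  0.1733]
tray_knob 0.9 [197. 331.] [0.5486 0.1067 0.0893]
catch_tab 0.65 [179. 272.] [ 0.3914 -0.0182 -0.0007]
catch_hinge 0.61 [197. 273.] [ 0.5799 -0.0747  0.2097]
grip 0.76 [190. 190.] [ 0.5939 -0.2702  0.3301]
lever_hinge 0.7 [248. 212.] [ 0.5807 -0.2449 -0.0009]
platen 0.37 [183. 274.] [ 0.574  -0.0737  0.2623]
mat 0.56 [220. 285.] [ 0.6388 -0.0595  0.188 ]
bottle 0.9 [199. 240.] [ 0.4682 -0.1372  0.043 ]
jar 0.64 [256. 139.] [ 0.5796 -0.4407  0.0389]
tip_box 0.83 [164. 303.] [0.399  0.0745 0.0583]
tube_rack 0.79 [258. 
[... 259 characters left out ...]
 0.8148]
press 0.73 [240. 242.] [ 0.5794 -0.0318  0.0762]
tray_knob 0.81 [276. 246.] [0.5434 0.1191 0.0703]
catch_tab 0.53 [184. 246.] [ 0.5784 -0.1079  0.233 ]
catch_tab 0.52 [246. 290.] [ 0.432  -0.0948  0.0221]
catch_hinge 0.85 [197. 249.] [ 0.5646 -0.064   0.2125]
grip 0.68 [137. 250.] [ 0.5912 -0.2474  0.3268]
platen 0.98 [219. 240.] [ 0.6003 -0.1048  0.1024]
mat 0.85 [244. 240.] [ 0.5811 -0.0077  0.0779]
bottle 0.73 [246. 286.] [ 0.4468 -0.097   0.0162]
jar 0.75 [195. 267.] [ 0.5459 -0.4121  0.0144]
jar 0.21 [246. 240.] [0.5803 0.0017 0.0781]
tip_box 0.96 [298. 309.] [0.3676 0.1593 0.0551]
tube_rack 0.6 [288. 190.] [0.6878 0.1703 0.0521]
marker 0.4 [229. 282.] [ 0.4649 -0.1236  0.0648]
```

View pics/scene0.png

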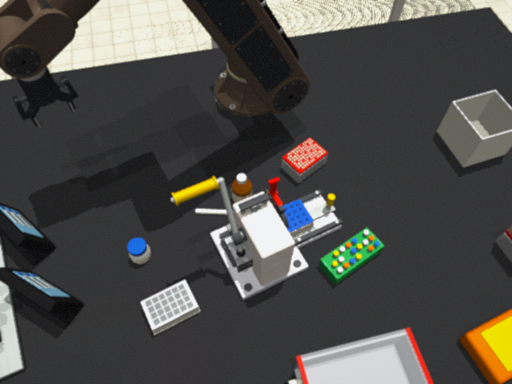

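View pics/side0.png

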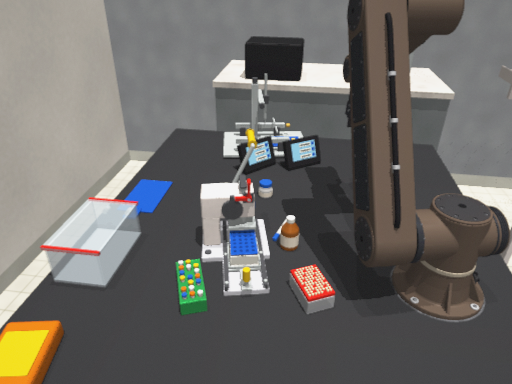

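The scene view shows the press at about (col 262, row 240). The knob is at (331,197), the red tab at (275,185), the grip at (195,190), the bottle at (242,185) and the marker at (212,211). In the side view the knob is at (246,275) and the bottle stands in front of the press at (290,235). Next I'll fit the press pose from coloured point clouds.

```bash
cat > fit.py <<'E'
from h import *
from scipy.optimize import least_squares
np.set_printoptions(precision=4,suppress=True)
def cloud(c):
    h,w=c["depth"].shape; v,u=np.mgrid[:h,:w]; z=c["depth"]
    X=np.stack([(u-c["cx"])/c["f"]*z,(v-c["cy"])/c["f"]*z,z],-1); return (X-c["t"])@c["R"]
def blobs(c):
    P=cloud(c); H=cv2.cvtColor(c["frame"],cv2.COLOR_BGR2HSV).astype(int); h,s,v=H[...,0],H[...,1],H[...,2]
    near=(np.abs(P[...,0]-.6)<.25)&(np.abs(P[...,1]+.1)<.33)&(c["depth"]>0); z=P[...,2]
    yel=(h>18)&(h<35)&(s>140)&(v>80); red=((h<8)|(h>172))&(s>150)&(v>60); blu=(h>100)&(h<130)&(s>120)
    wh=(s<60)&(v>120)
    return {"grip":near&yel&(z>.25),"knob":near&yel&(z<.12)&(z>.062)&(P[...,1]>.03)&(P[...,0]<.6),"tab":near&red&(z>.215),
      "mat":near&blu&(z>.065)&(z<.09)&(P[...,1]>-.2),"head":near&wh&(abs(z-.205)<.006)},P
E
python3 - <<'E'
from fit import *
for n in ["scene","side"]:
    c=cam(n); m,P=blobs(c)
    for k in m:
        Q=P[m[k]]
        if len(Q)<4: print(n,k,len(Q)); continue
        v,u=np.nonzero(m[k]); print(n,k,len(Q),"px",v.mean(),u.mean(),"mean",Q.mean(0),"lo",Q.min(0),"hi",Q.max(0))
        if k in("grip","mat","head"):
            r=cv2.minAreaRect((Q[:,:2]*1000).astype(np.float32)); print("   rect",r)
            w,V=np.linalg.eigh(np.cov(Q[:,:2].T)); print("   axis",np.degrees(np.arctan2(V[1,1],V[0,1])))
E
```

```text
scene grip 530 px 190.3264150943396 195.00943396226415 mean [ 0.5943 -0.2604  0.3272] lo [ 0.5676 -0.3127  0.3108] hi [ 0.6169 -0.2089  0.3359]
   rect ((590.5178833007812, -260.9106750488281), (29.678255081176758, 100.56146240234375), 13.939875602722168)
   axis 103.25078686927537
scene knob 72 px 198.81944444444446 330.3333333333333 mean [0.5487 0.1061 0.0821] lo [0.5363 0.096  0.0624] hi [0.5571 0.1177 0.0925]
scene tab 114 px 184.80701754385964 273.0877192982456 mean [ 0.5701 -0.0738  0.248 ] lo [ 0.5611 -0.0864  0.2152] hi [ 0.6104 -0.0595  0.2684]
scene mat 571 px 214.80560420315237 296.5779334500876 mean [ 0.5738 -0.0002  0.0775] lo [ 0.5248 -0.0369  0.0716] hi [0.618  0.0392 0.0831]
   rect ((571.9125366210938, -6.5139007568359375), (81.67761993408203, 77.51982116699219), 12.051703453063965)
   axis 169.62773171935893
scene head 1894 px 228.45776135163675 264.57180570221755 mean [ 0.6581 -0.1165  0.2043] lo [ 0.5559 -0.1947  0.1991] hi [ 0.7325 -0.0576  0.211 ]
   rect ((646.081298828125, -130.4992218017578), (165.3131103515625, 116.88916015625), 13.32608413696289)
   axis -1
[... 421 characters left out ...]
38 0.0922]
side tab 48 px 186.4375 248.60416666666666 mean [ 0.5653 -0.0657  0.2475] lo [ 0.5598 -0.0861  0.2155] hi [ 0.5725 -0.0558  0.2679]
side mat 611 px 242.40589198036005 242.7643207855974 mean [ 0.5753 -0.0182  0.0777] lo [ 0.5262 -0.0871  0.0691] hi [0.6254 0.0443 0.0821]
   rect ((575.470703125, -20.820602416992188), (78.49552917480469, 120.56934356689453), 12.532880783081055)
   axis 103.46484252354126
side head 624 px 190.00480769230768 221.96634615384616 mean [ 0.655  -0.1059  0.2044] lo [ 0.5528 -0.1849  0.199 ] hi [ 0.7262 -0.0532  0.2099]
   rect ((639.9547119140625, -119.91593170166016), (172.33670043945312, 129.44815063476562), 1.959637999534607)
   axis -163.89757622626144
```

```bash
cat > plan.py <<'E'
from h import *
import sys
np.set_printoptions(precision=4,suppress=True)
P=np.array([.602,-.126,0]); YAW=np.radians(13.0)
def w(x,y,z): return P+R.from_euler("z",YAW).apply(np.array([x,y,z])/1000)
def press(p): return R.from_euler("z",-YAW).apply(np.array(p)-P)*1000
Rt=R.from_euler("xyz",[np.pi,0,YAW+np.pi/2])
def show(*tcps, base=None):
    s=sensors.get_state(); p=s["tool_pos"] if base is None else base
    R0=R.from_euler("xyz",s["eef_rot"])
    print("t",s["time"],"tcp press",press(s["tool_pos"]),"F",s["contact_force"],"width",s["width"],"g",s["grasp_force"])
    for t in tcps: print(np.round(np.r_[R0.inv().apply(t-p)/.3,(R0.inv()*Rt).as_rotvec()/2/np.pi],3), "mm",np.linalg.norm(t-p)*1000)
E
python3 - <<'E'
from plan import *
print(w(0,246,71),w(-20,60,261),w(-42,-128,319))
show(w(0,246,150), w(0,246,260),w(-200,-128,300))
E
```

```text
[0.5467 0.1137 0.071 ] [ 0.569 -0.072  0.261] [ 0.5899 -0.2602  0.319 ]
t 1.6 tcp press [-469.1986 -360.4481  231.3394] F [-0.732   0.6686 -0.2337] width 1.0010318514197953 g 0.0
[ 1.836 -1.778  0.271  0.     0.    -0.227] mm 771.0659720359158
[ 1.836 -1.778 -0.096  0.     0.    -0.227] mm 767.2991964806779
[ 0.999 -0.639 -0.229  0.     0.    -0.227] mm 362.2351190068503
```

Request:
apply_moves(targets=[[0.6,-0.58,-0.1,0,0,-0.115,-1],[0.6,-0.58,-0.1,0,0,-0.115,-1],[0.6,-0.58,-0.1,0,0,-0.115,-1],[0.6,-0.58,-0.1,0,0,-0.115,-1],[0.6,-0.58,-0.1,0,0,-0.115,-1]])

```text
time: 2.1
tool_pos: [0.3304, -0.3556, 0.2614]
eef_rot: [3.141, 0.0, 1.098]
contact_force: [0.9, 0.2, 1.1]
width: 1.003
grasp_force: 0.0
```

```bash
python3 -c "
from plan import *
show(w(0,246,150), w(0,246,260))"
```

```text
t 2.1 tcp press [-316.3196 -162.61    261.3844] F [0.862  0.1956 1.1217] width 1.0029922754474043 g 0.0
[ 1.721 -0.071  0.371  0.     0.    -0.111] mm 528.6083170582194
[ 1.721 -0.071  0.004  0.     0.    -0.111] mm 516.7418952687274
```

Request:
apply_moves(targets=[[0.83,-0.035,0,0,0,-0.111,-1],[0.83,-0.035,0,0,0,-0.111,-1],[0.83,-0.035,0,0,0,-0.111,-1],[0.83,-0.035,0,0,0,-0.111,-1],[0.83,-0.035,0,0,0,-0.111,-1]])

```text
time: 2.6
tool_pos: [0.4358, -0.1296, 0.2614]
eef_rot: [3.141, 0.001, 1.795]
contact_force: [-0.3, -0.4, 0.3]
width: 0.999
grasp_force: 0.0
```

```bash
python3 -c "
from plan import *
show(w(0,246,150), w(0,246,200))"
```

```text
t 2.6 tcp press [-162.7506   33.9023  261.3558] F [-0.3027 -0.3924  0.3075] width 0.9990739099749079 g 0.0
[ 0.708  0.541  0.371  0.     0.    -0.   ] mm 289.60889483724554
[ 0.708  0.541  0.204  0.     0.    -0.   ] mm 274.29496785880417
```

Request:
apply_moves(targets=[[0.7,0.53,0.1,0,0,0,-1],[0.7,0.53,0.1,0,0,0,-1],[0.7,0.53,0.1,0,0,0,-1],[0.7,0.53,0.2,0,0,0,-1],[0.7,0.53,0.2,0,0,0,-1]])

```text
time: 3.1
tool_pos: [0.5369, 0.0912, 0.2086]
eef_rot: [3.14, 0.0, 1.79]
contact_force: [1.4, -0.7, 1.2]
width: 1.0
grasp_force: 0.0
```

```bash
python3 -c "
from plan import *
from fit import blobs
s=cam('side');m,Pc=blobs(s)
w_=cam('wrist');cv2.imwrite('pics/wrist1.png',w_['frame'])
for n in ['wrist','side']:
  c=w_ if n=='wrist' else s
  for d in models.tip_of('tray_knob',n)[:2]: q=onz(c,*d['at'],.07); print(n,d,q,press(q))
H=cv2.cvtColor(w_['frame'],cv2.COLOR_BGR2HSV).astype(int)
from fit import cloud
C=cloud(w_); k=(H[...,0]>18)&(H[...,0]<35)&(H[...,1]>140)&(abs(C[...,2]-.09)<.006)&(w_['depth']>0)
print(k.sum(), press(C[k].mean(0)),press(C[k].min(0)),press(C[k].max(0)))
show(w(0,246,150), w(0,246,60))"
```

```text
wrist {'at': [170.3, 260.3], 'p': 0.78} [0.5424 0.1093 0.07  ] [ -5.1367 242.6464  70.    ]
side {'at': [273.6, 246.7], 'p': 0.82} [0.5426 0.1089 0.07  ] [ -5.0604 242.2103  70.    ]
side {'at': [230.4, 280.9], 'p': 0.37} [ 0.4661 -0.1078  0.07  ] [-128.3439   48.2736   70.    ]
426 [ -3.5061 243.7143  89.3588] [-15.7083 235.6959  84.035 ] [  8.6685 250.625   91.5732]
t 3.3 tcp press [-15.7008 225.2029 208.2755] F [-0.2215 -0.6251  0.0423] width 1.0004118313570598 g 0.0
[ 0.07   0.052  0.194 -0.    -0.    -0.001] mm 63.836281985580456
[ 0.07   0.053  0.494 -0.    -0.    -0.001] mm 150.54788014815037
```

View pics/wrist1.png

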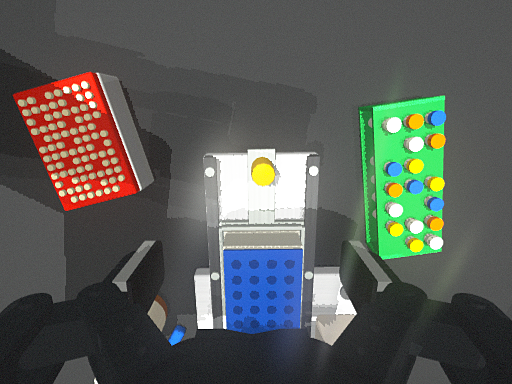

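The knob is at (262,172), between the open fingers and clear of the tip box and rack. I'll descend onto it and pinch.

Request:
apply_moves(targets=[[0.061,0.039,0.2,0,0,0,-1],[0.061,0.039,0.4,0,0,0,-1],[0.061,0.039,0.507,0,0,0,-1],[0.061,0.039,0.507,0,0,0,-1],[0.061,0.039,0.507,0,0,0,-1]])

```text
time: 3.8
tool_pos: [0.5437, 0.1085, 0.0572]
eef_rot: [-3.14, -0.0, 1.789]
contact_force: [0.3, -0.1, 1.0]
width: 1.001
grasp_force: 0.0
```

Request:
apply_moves(targets=[[0,0,0,0,0,0,0.8],[0,0,0,0,0,0,0.8],[0,0,0,0,0,0,0.8],[0,0,0,0,0,0,0.8],[0,0,0,0,0,0,0.8]], squeeze=25)

```text
time: 4.3
tool_pos: [0.5452, 0.1097, 0.0579]
eef_rot: [3.137, 0.001, 1.79]
contact_force: [6.0, 1.7, 7.6]
width: 0.245
grasp_force: 28.4
```

```bash
python3 -c "
from plan import *
show(w(0,140,56))"
```

```text
t 4.3 tcp press [ -2.3383 242.4611  57.9202] F [5.9537 1.6517 7.5935] width 0.24544467578566934 g 28.38425874710083
[-0.341  0.01   0.007  0.001  0.    -0.001] mm 102.50578165375303
```

Request:
apply_moves(targets=[[-0.06,0.004,0,0,0,0,0.8],[-0.12,0.005,0,0,0,0,0.8],[-0.18,0.006,0,0,0,0,0.8],[-0.24,0.006,0,0,0,0,0.8],[-0.29,0.006,0,0,0,0,0.8]])

```text
time: 4.8
tool_pos: [0.5654, 0.0244, 0.0579]
eef_rot: [3.139, 0.001, 1.79]
contact_force: [2.9, 4.0, 7.1]
width: 0.251
grasp_force: 28.3
```

Request:
apply_moves(targets=[[-0.02,0,0,0,0,0,0.8],[-0.035,0,0,0,0,0,0.8],[-0.045,0,0,0,0,0,0.8],[-0.053,0,0,0,0,0,0.8],[-0.055,0,0,0,0,0,0.8]])

```text
time: 5.3
tool_pos: [0.5687, 0.0102, 0.0579]
eef_rot: [3.139, -0.001, 1.789]
contact_force: [1.7, 17.6, 9.9]
width: 0.244
grasp_force: 28.5
```

```bash
python3 -c "
from plan import *
show(w(0,140,56))"
```

```text
t 5.3 tcp press [ -1.7885 140.2236  57.9269] F [ 1.7204 17.5758  9.9032] width 0.2438440841976616 g 28.48968744277954
[-0.001  0.006  0.006  0.    -0.    -0.001] mm 2.63849881033374
```

The tray is against its stop with 17 N of reaction. I'll release the knob and rise.

Request:
apply_moves(targets=[[0.003,0,0,0,0,0,-1],[0.003,0,0,0,0,0,-1],[0.003,0,0,0,0,0,-1],[0.003,0,0,0,0,0,-1],[0.003,0,-0.1,0,0,0,-1]])

```text
time: 5.8
tool_pos: [0.5661, 0.0097, 0.0842]
eef_rot: [-3.136, -0.002, 1.79]
contact_force: [0.7, -0.3, 0.3]
width: 1.0
grasp_force: 0.0
```

Request:
apply_moves(targets=[[0,0,-0.15,0,0,0,-1],[0,0,-0.3,0,0,0,-1],[0,0,-0.45,0,0,0,-1],[0,0,-0.6,0,0,0,-1],[0,0,-0.8,0,0,0,1]])

```text
time: 6.3
tool_pos: [0.567, 0.0097, 0.3183]
eef_rot: [-3.141, -0.0, 1.79]
contact_force: [0.4, -0.5, -0.0]
width: 0.856
grasp_force: 0.0
```

```bash
python3 -c "
from plan import *
from fit import blobs,cloud
print('z',sensors.get_state()['tool_pos'])
for n in ['wrist','side','scene']:
  c=cam(n);cv2.imwrite('pics/%s2.png'%n,c['frame'])
  for k,z in [('catch_tab',.261),('catch_hinge',.206),('tray_knob',.07),('grip',.319)]:
    for d in models.tip_of(k,n)[:1]: q=onz(c,*d['at'],z); print(n,k,d,press(q))
  H=cv2.cvtColor(c['frame'],cv2.COLOR_BGR2HSV).astype(int);C=cloud(c); hh=H[...,0]
  red=((hh<8)|(hh>172))&(H[...,1]>150)&(C[...,2]>.215)&(C[...,2]<.28)&(c['depth']>0)&(abs(C[...,0]-.57)<.06)&(abs(C[...,1]+.07)<.06)
  yel=(hh>18)&(hh<35)&(H[...,1]>140)&(abs(C[...,2]-.09)<.006)&(abs(C[...,0]-.57)<.06)&(abs(C[...,1]-.01)<.06)
  for m in (red,red&(C[...,2]>.258),yel):
    if m.sum()>3: q=np.array([press(p) for p in C[m]]);print(m.sum(),q.mean(0),q.min(0),q.max(0))
show(w(10,63,300))"
```

```text
z [0.567  0.0097 0.3183]
wrist catch_hinge {'at': [270.1, 230.3], 'p': 0.73} [-25.8923  59.3373 206.    ]
wrist tray_knob {'at': [162.9, 251.5], 'p': 0.67} [ -4.7478 138.5885  70.    ]
708 [-22.206   64.3689 255.2254] [-28.151   47.7846 215.0917] [-16.7895  74.3094 268.3311]
487 [-22.2616  62.9041 264.9535] [-28.151   47.7846 258.4265] [-16.7895  74.3094 268.3311]
211 [ -2.5895 141.1025  89.4427] [-12.9661 131.4721  84.0039] [  7.3511 150.7768  92.3659]
side catch_tab {'at': [183.1, 248.0], 'p': 0.59} [-20.163   70.7882 261.    ]
side catch_hinge {'at': [198.0, 250.6], 'p': 0.83} [-28.5216  64.2492 206.    ]
side tray_knob {'at': [250.1, 246.5], 'p': 0.7} [-11.2431 140.0144  70.    ]
44 [-21.8884  68.3801 248.3123] [-27.2229  50.3439 215.4828] [-17.6656  77.8471 268.5797]
20 [-21.9332  66.1084 265.0189] [-27.2229  50.3439 259.557 ] [-17.6656  77.8471 268.5797]
29 [ -2.9095 144.6325  88.8569] [-12.342  131.1803  84.8434] [  5.5898 152.7387  91.9438]
scene catch_tab {'at': [182.3, 274.3], 'p': 0.61} [-17.2629  59.5886 261.    ]
scene catch_hinge {'at': [194.6, 272.9], 'p': 0.8} [-17.4232  58.4393 206.    ]
scene tray_knob {'at': [214.8, 300.6], 'p': 0.66} [  2.6078 141.5423  70.    ]
scene grip {'at': [189.7, 194.1], 'p': 0.77} [ -45.4122 -129.3989  319.    ]
115 [-19.2272  58.1308 248.6498] [-26.5931  46.1737 215.0377] [  9.5071  73.0448 269.5043]
53 [-20.0877  58.2461 264.8526] [-26.5931  46.2233 258.1028] [-14.9739  73.0448 269.5043]
36 [  0.0365 137.6195  89.289 ] [ -9.3258 128.9805  84.7285] [  9.0658 146.4268  94.0447]
t 7.05 tcp press [ -2.8633 140.001  316.4744] F [ 0.1718 -0.0654  0.4312] width 0.0017410724690898208 g 0.0
[-0.256  0.045  0.055 -0.    -0.    -0.001] mm 79.78734949031441
```

View pics/wrist2.png

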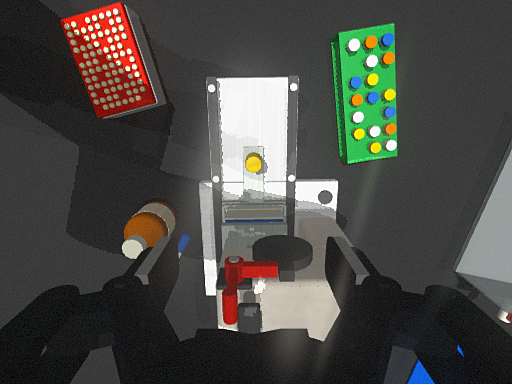

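The wrist view shows the tray home with its knob at (253,162), and the catch still upright at (233,275). The press frame needs about -2 mm in x. I'll move behind the tab next.

```bash
sed -i 's/^P=.*/P=np.array([.600,-.1265,0]); YAW=np.radians(13.0)/' plan.py; python3 -c "
from plan import *
show(w(12,63,300),w(12,63,250))"
```

```text
t 7.05 tcp press [ -0.8021 140.0383 316.4744] F [ 0.1718 -0.0654  0.4312] width 0.0017410724690898208 g 0.0
[-0.256  0.045  0.055 -0.    -0.    -0.001] mm 79.81348912642831
[-0.256  0.045  0.222 -0.    -0.    -0.001] mm 102.55549655392397
```

Request:
apply_moves(targets=[[-0.12,0.045,0.03,0,0,-0.001,1],[-0.256,0.045,0.05,0,0,-0.001,1],[-0.256,0.045,0.12,0,0,-0.001,1],[-0.256,0.045,0.205,0,0,-0.001,1],[-0.256,0.045,0.205,0,0,-0.001,1]])

```text
time: 7.55
tool_pos: [0.5965, -0.0624, 0.2523]
eef_rot: [-3.137, -0.002, 1.796]
contact_force: [0.1, -0.1, -0.0]
width: 0.001
grasp_force: 0.0
```

```bash
python3 -c "
from plan import *
L=[]
for t,d in [(0,9),(.15,8),(.3,7),(.45,6),(.6,6),(.75,5),(.9,4),(1.05,4),(1.2,3),(1.32,3)]: L.append(w(-5.5-55*np.sin(t)+6*np.cos(t),63,206+55*np.cos(t)+6*np.sin(t)-d))
show(*L)"
```

```text
t 7.55 tcp press [ 10.9789  63.2942 252.3216] F [ 0.1412 -0.1215 -0.05  ] width 0.0012180717730060004 g 0.0
[-0.001 -0.035  0.001 -0.001 -0.    -0.   ] mm 10.487997782290067
[-0.001 -0.063 -0.003 -0.001 -0.    -0.   ] mm 18.79211918510694
[-0.001 -0.09  -0.003 -0.001 -0.    -0.   ] mm 27.020458815564204
[-0.001 -0.117  0.001 -0.001 -0.    -0.   ] mm 35.001095839430654
[-0.001 -0.142  0.012 -0.001 -0.    -0.   ] mm 42.73018896404765
[-0.001 -0.165  0.024 -0.001 -0.    -0.   ] mm 50.069970733185365
[-0.001 -0.186  0.039 -0.001 -0.    -0.   ] mm 56.99160693778982
[-0.002 -0.204  0.06  -0.001 -0.    -0.   ] mm 63.724653269586
[-0.002 -0.218  0.08  -0.001 -0.    -0.   ] mm 69.7533930521653
[-0.002 -0.227  0.101 -0.001 -0.    -0.   ] mm 74.51424074196423
```

Request:
apply_moves(targets=[[0,-0.035,0.001,0,0,0,1],[0,-0.063,-0.003,0,0,0,1],[0,-0.09,-0.003,0,0,0,1],[0,-0.117,0.001,0,0,0,1],[0,-0.142,0.012,0,0,0,1]])

```text
time: 8.05
tool_pos: [0.5555, -0.072, 0.2527]
eef_rot: [3.14, 0.001, 1.796]
contact_force: [-1.1, 0.5, 6.8]
width: 0.004
grasp_force: 2.5
```

Request:
apply_moves(targets=[[0,-0.023,0.012,0,0,0,1],[0,-0.044,0.027,0,0,0,1],[0,-0.062,0.048,0,0,0,1],[0,-0.076,0.068,0,0,0,1],[0,-0.085,0.086,0,0,0,1]])

```text
time: 8.55
tool_pos: [0.5307, -0.0776, 0.2253]
eef_rot: [-3.141, -0.0, 1.796]
contact_force: [-1.5, -0.1, 2.3]
width: 0.002
grasp_force: 1.0
```

```bash
python3 -c "
from plan import *
c=cam('side');cv2.imwrite('pics/side3.png',cv2.resize(c['frame'][120:300,160:340],None,fx=3,fy=3))
show(w(-60,63,300))"
```

```text
t 8.6 tcp press [-56.9206  63.4115 224.4428] F [-0.3037 -0.2322  0.5334] width -0.0014514228627135035 g 0.44807822167058475
[-0.001 -0.011 -0.252 -0.    -0.    -0.   ] mm 75.62103443764329
```

View pics/side3.png

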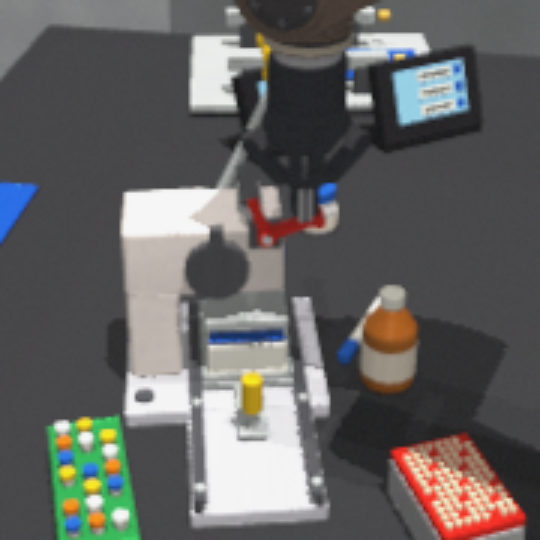

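The side view shows the red catch now nearly level and pointing to the front at crop (290,225). The tray knob is home and nothing else has been disturbed. I'll go up and over to the grip.

Request:
apply_moves(targets=[[0,0,-0.16,0,0,0,1],[0,0,-0.32,0,0,0,1],[0,0,-0.47,0,0,0,-1],[-0.1,0.02,-0.49,0,0,0,-1],[-0.2,0.04,-0.49,0,0,0,-1]])

```text
time: 9.1
tool_pos: [0.557, -0.1335, 0.3749]
eef_rot: [3.138, 0.002, 1.798]
contact_force: [-0.4, 0.0, -0.6]
width: 0.507
grasp_force: 0.0
```

Request:
apply_moves(targets=[[-0.15,0,0,0,0,0,-1],[-0.3,0.005,0,0,0,0,-1],[-0.438,0.01,0,0,0,0,-1],[-0.438,0.01,0,0,0,0,-1],[-0.438,0.01,0,0,0,0,-1]])

```text
time: 9.6
tool_pos: [0.5886, -0.2613, 0.3716]
eef_rot: [-3.14, -0.001, 1.795]
contact_force: [-0.8, 1.3, -0.2]
width: 1.0
grasp_force: 0.0
```

```bash
python3 -c "
from plan import *
from fit import blobs
for n in ['scene','side','wrist']:
  c=cam(n); m,C=blobs(c); print(n,m['grip'].sum())
  if n=='wrist': cv2.imwrite('pics/wrist4.png',c['frame'])
  if m['grip'].sum()>9:
    q=np.array([press(p) for p in C[m['grip']]]); print(n,q.mean(0),q.min(0),q.max(0), q[q[:,2]>np.percentile(q[:,2],85)].mean(0))
show(w(-42,-128,300))"
```

```text
scene 408
scene [ -34.3319 -133.0423  327.2285] [ -52.2259 -179.0782  311.3753] [ 31.5827 -78.2969 433.2939] [ -36.0195 -131.5415  336.4133]
side 117
side [ -39.2506 -116.0183  327.0668] [ -53.8196 -177.209   308.9047] [-27.7169 -69.7692 333.2969] [ -41.1378 -118.8118  332.0741]
wrist 5329
wrist [ -41.0891 -124.7622  328.8248] [ -56.1447 -178.9287  310.4552] [-25.7814 -77.1991 335.7638] [ -41.088  -123.3066  332.4134]
t 9.75 tcp press [ -41.0877 -127.1239  372.954 ] F [ 0.8347  0.0445 -0.0343] width 0.9986080651534933 g 0.0
[-0.003 -0.003  0.243  0.    -0.    -0.   ] mm 72.96496406168531
```

View pics/wrist4.png

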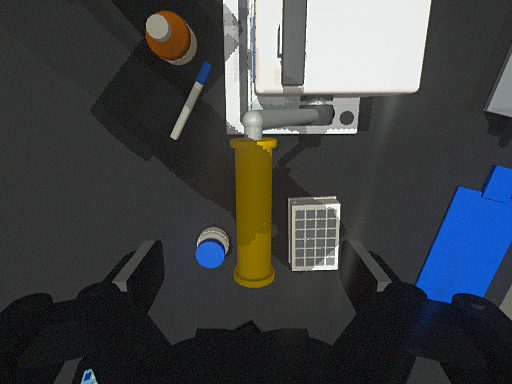

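The grip runs along column 254, from row 145 to 285, centred between the open fingers. I'll descend and pinch.

Request:
apply_moves(targets=[[0,-0.001,0.1,0,0,0,-1],[0,-0.001,0.2,0,0,0,-1],[0,-0.001,0.24,0,0,0,-1],[0,-0.001,0.24,0,0,0,-1],[0,-0.001,0.24,0,0,0,-1]])

```text
time: 10.25
tool_pos: [0.5887, -0.2605, 0.3023]
eef_rot: [3.14, 0.001, 1.797]
contact_force: [1.1, -0.1, 0.9]
width: 1.002
grasp_force: 0.0
```

Request:
apply_moves(targets=[[0,0,0,0,0,0,0.9],[0,0,0,0,0,0,0.9],[0,0,0,0,0,0,0.9],[0,0,0,0,0,0,0.9],[0,0,0,0,0,0,0.9]], squeeze=60)

```text
time: 10.75
tool_pos: [0.5885, -0.2608, 0.3014]
eef_rot: [3.141, 0.001, 1.796]
contact_force: [1.9, -0.0, 2.4]
width: 0.273
grasp_force: 58.6
```

```bash
python3 -c "
from plan import *
s=sensors.get_state(); p=press(s['tool_pos']); a0=np.radians(65)
L=[]
for l in np.arange(.1,1.06,.1): 
  d=np.array([170*(np.cos(a0)-np.cos(a0-l)),0,170*(np.sin(a0-l)-np.sin(a0))]); L.append(w(*(p+d)))
show(*L)"
```

```text
t 10.75 tcp press [ -41.3705 -128.2381  301.3623] F [ 1.9128 -0.0419  2.4399] width 0.27286928688173445 g 58.57064187526703
[-0.    -0.05   0.026  0.     0.    -0.   ] mm 16.99291755203058
[-0.    -0.097  0.058  0.     0.    -0.   ] mm 33.943361659921585
[-0.    -0.141  0.094  0.     0.    -0.   ] mm 50.80896504102374
[-0.    -0.181  0.134  0.     0.    -0.   ] mm 67.54757247032077
[-0.    -0.217  0.177  0.     0.    -0.   ] mm 84.1173461465378
[-0.    -0.248  0.225  0.     0.    -0.   ] mm 100.47687026485542
[-0.    -0.275  0.275  0.     0.    -0.   ] mm 116.58525453485342
[-0.    -0.296  0.327  0.     0.    -0.   ] mm 132.40223638494115
[-0.    -0.312  0.382  0.     0.    -0.   ] mm 147.88828159781826
[-0.    -0.322  0.437  0.     0.    -0.   ] mm 163.00468312542895
```

Request:
apply_moves(targets=[[0,-0.05,0.026,0,0,0,0.9],[0,-0.097,0.058,0,0,0,0.9],[0,-0.141,0.094,0,0,0,0.9],[0,-0.181,0.134,0,0,0,0.9],[0,-0.217,0.177,0,0,0,0.9]])

```text
time: 11.25
tool_pos: [0.5255, -0.2756, 0.2478]
eef_rot: [3.138, 0.002, 1.796]
contact_force: [12.0, 0.8, -4.4]
width: 0.272
grasp_force: 59.0
```

Request:
apply_moves(targets=[[0,-0.031,0.048,0,0,0,0.9],[0,-0.058,0.098,0,0,0,0.9],[0,-0.079,0.15,0,0,0,0.9],[0,-0.087,0.175,0,0,0,0.9],[0,-0.095,0.205,0,0,0,0.9]])

```text
time: 11.75
tool_pos: [0.4986, -0.282, 0.187]
eef_rot: [3.138, 0.003, 1.796]
contact_force: [9.4, 3.1, 5.5]
width: 0.274
grasp_force: 59.9
```

```bash
python3 -c "
from plan import *
p=press(sensors.get_state()['tool_pos'])+[0,0,17.6]; print('lever',np.radians(65)-np.arctan2(p[2]-165,30-p[0]))
show(w(-138,-128,170))"
```

```text
lever 0.8969922050949068
t 11.75 tcp press [-133.7571 -128.7568  187.0356] F [9.4258 3.1336 5.501 ] width 0.2738259454995771 g 59.86294984817505
[ 0.003 -0.014  0.057  0.001  0.    -0.   ] mm 17.57229303936709
```

Request:
apply_moves(targets=[[0,-0.005,0.025,0,0,0,0.9],[0,-0.008,0.04,0,0,0,0.9],[0,-0.009,0.05,0,0,0,0.9],[0,-0.009,0.055,0,0,0,0.9],[0,-0.009,0.055,0,0,0,0.9]])

```text
time: 12.25
tool_pos: [0.4958, -0.2827, 0.1707]
eef_rot: [3.139, 0.002, 1.796]
contact_force: [4.4, 1.6, 6.2]
width: 0.275
grasp_force: 60.0
```

```bash
python3 -c "
from plan import *
p=press(sensors.get_state()['tool_pos'])+[0,0,17.6]; print('lever',np.radians(65)-np.arctan2(p[2]-165,30-p[0]))
show()"
```

```text
lever 0.9957149836614495
t 12.25 tcp press [-136.7126 -128.769   170.6808] F [4.4499 1.6051 6.2462] width 0.27508263551979095 g 59.95810031890869
```

Request:
apply_moves(targets=[[0,0,0.005,0,0,0,0.9],[0,0,0.01,0,0,0,0.9],[0,0,0.01,0,0,0,0.9],[0,0,0.01,0,0,0,0.9]])

```text
time: 12.65
tool_pos: [0.4955, -0.2828, 0.168]
eef_rot: [3.139, 0.003, 1.796]
contact_force: [3.3, -0.4, 8.1]
width: 0.273
grasp_force: 60.3
```

Request:
apply_moves(targets=[[0,0,0.005,0,0,0,0.9],[0,0,0.01,0,0,0,0.9],[0,0,0.01,0,0,0,0.9],[0,0,0.01,0,0,0,0.9]])

```text
time: 13.05
tool_pos: [0.4953, -0.2829, 0.1653]
eef_rot: [3.139, 0.003, 1.796]
contact_force: [0.0, 0.6, 12.2]
width: 0.275
grasp_force: 60.7
```

Request:
apply_moves(targets=[[0,0,0.005,0,0,0,0.9],[0,0,0.008,0,0,0,0.9],[0,0,0.008,0,0,0,0.9],[0,0,0.008,0,0,0,0.9]])

```text
time: 13.45
tool_pos: [0.4951, -0.283, 0.1632]
eef_rot: [3.14, 0.003, 1.796]
contact_force: [-2.3, 0.5, 14.5]
width: 0.272
grasp_force: 61.1
```

```bash
python3 -c "
from plan import *
from fit import cloud
p=press(sensors.get_state()['tool_pos'])+[0,0,17.6]; print('lever',np.radians(65)-np.arctan2(p[2]-165,30-p[0]))
c=cam('side');cv2.imwrite('pics/side5.png',cv2.resize(c['frame'][120:300,160:340],None,fx=3,fy=3))
C=cloud(c);H=cv2.cvtColor(c['frame'],cv2.COLOR_BGR2HSV).astype(int);m=(H[...,0]>18)&(H[...,0]<35)&(H[...,1]>140)&(C[...,2]>.15)&(C[...,2]<.3)&(abs(C[...,1]+.26)<.1)&(abs(C[...,0]-.5)<.1)
q=np.array([press(x) for x in C[m]]); print(len(q),q.max(0) if len(q) else '')
show()"
```

```text
lever 1.040557291798168
104 [-125.7971  -61.4482  223.7642]
t 13.5 tcp press [-137.3926 -128.8987  163.1934] F [-2.6833  0.785  15.8656] width 0.2737409396583199 g 61.05716943740845
```

View pics/side5.png

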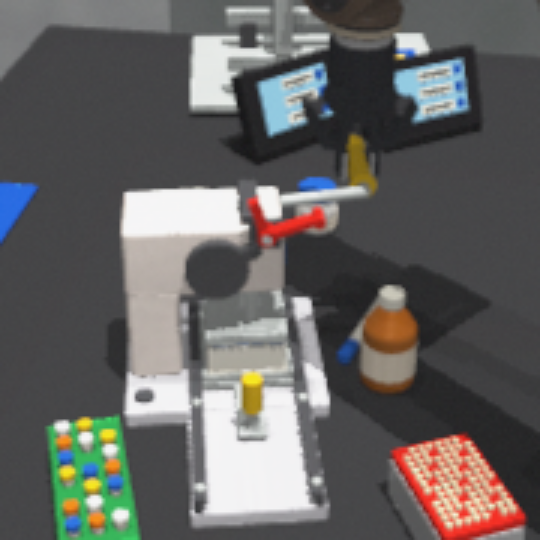

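The side view shows the platen down on the plate with no blue mat standing proud. The lever is nearly level, the catch is to the front and the tray is home. I'll hold and check that it stays steady.

Request:
apply_moves(targets=[[0,0,0,0,0,0,0.9],[0,0,0,0,0,0,0.9],[0,0,0,0,0,0,0.9],[0,0,0,0,0,0,0.9],[0,0,0,0,0,0,0.9]])

```text
time: 14.0
tool_pos: [0.4951, -0.283, 0.1632]
eef_rot: [3.139, 0.003, 1.796]
contact_force: [-1.9, -0.4, 15.8]
width: 0.271
grasp_force: 61.1
```

Request:
apply_moves(targets=[[0,0,0,0,0,0,0.9],[0,0,0,0,0,0,0.9],[0,0,0,0,0,0,0.9],[0,0,0,0,0,0,0.9],[0,0,0,0,0,0,0.9]])

```text
time: 14.5
tool_pos: [0.4951, -0.283, 0.1632]
eef_rot: [3.139, 0.003, 1.796]
contact_force: [-2.6, -0.2, 15.6]
width: 0.275
grasp_force: 61.1
```

```bash
python3 -c "
from bench import ctrl; print(ctrl.finish_job())"
```

```text
the job is handed in; nothing more can be done
None
```

I handed the job in at about 14.5 s, but it returned no verdict. At hand-in the tray was home, the catch was flipped to the front, and the mat looked fully in. The grip was held down steadily at about 15.6 N, and I saw nothing else on the bench disturbed.

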